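Gauge the gap under a clamped print frame

TASK

Check the gap under the front bar of the clamped aluminium frame with the double-ended gauge: first slide the narrow plain blade under the bar until its tip comes out behind the bar, and draw it fully out again. Then turn the gauge end for end and slide the wide tapered blade straight in under the same bar until it drags snugly between plate and bar, without jacking the frame up by more than a millimetre or two. Finish while still gripping the gauge at that depth, level, with its handle clear of the table, and leave the other things on the bench where they are.

Things in the scene. Friction and masses are not known exactly. Their poses are not given: they have to be found in the camera images.
- gauge: Steel double-ended gap gauge, about 160 g, lying flat: black upright handle 26 x 26 mm, 60 mm high, a blade out of its front and its back, one flat underside. Origin: centre of the handle's underside; z up, x towards the tapered blade's tip.
- taper_tip (a point): Tip of the tapered blade, at its underside, 115 mm from the gauge's origin (+x); axes as the gauge. This blade is 24 mm wide; its thickness falls evenly from 10 mm, 25 mm from the origin, to 2.5 mm at the tip.
- plain_tip (a point): Tip of the narrow plain blade, at its underside, 120 mm from the gauge's origin (-x); axes as the gauge. This blade is 12 mm wide and 3 mm thick throughout.
- jig: Fixed steel base plate, 260 x 260 x 10 mm, on the table; its top is 10 mm above the table. Origin: centre of its underside. x points from its front edge (robot's side) to its back, where two hinge clamps, up to 85 mm high, hold the frame. The gap is between this plate's top and the frame's underside.
- bar_edge (a point): Middle of the lower front edge of the frame's front bar, 100 mm before the jig's centre (30 mm of plate before it); axes as the jig: x straight in under the bar, y along it, z up. The gap below it is 5 to 8 mm, differing by run. Frame 190 (x) x 220 (y) mm, bars 35 mm wide, 25 mm high, round an open window.
- frame (a joint): How far (m) the frame has been raised in its clamps: 0 at rest, at most 0.008. It slides straight up against its weight and springs: about 2.6 N lifts it off its rest, then 2 N more per mm.
- cup: Bystander: open white plastic cup, 76 mm across, 100 mm high. Origin: centre of its underside.
- tape_measure: Bystander: orange tape measure, 76 x 40 x 65 mm high. Origin: centre of its underside.
- squeegee: Bystander: wooden squeegee with rubber blade, about 50 x 200 x 40 mm high, lying. Origin: centre of its underside.
- ink_jar: Bystander: white ink jar with black cap, 80 mm across, 90 mm high. Origin: centre of its underside.
- spatula: Bystander: ink spatula lying flat. Leave it alone.
- wrench: Bystander: wrench lying flat. Leave it alone.

How it is judged (in metres and radians):
On the way, in this order (a step that is already met when the one before it is completed fails the run):
1. the plain blade's tip has come out behind the front bar, frame not raised (x of plain_tip in the frame of bar_edge between 0.037 and 0.11 m and y of plain_tip in the frame of bar_edge between -0.06 and 0.06 m and z of plain_tip in the frame of bar_edge below 0 m and z of plain_tip in the frame of jig above 0.0075 m and value of joint frame below 0.0006 m), for 0.1 s.
2. the gauge is drawn fully out from under the frame (x of each of plain_tip, taper_tip in the frame of bar_edge below -0.003 m), for 0.1 s.
At the end, for the whole second after the job is handed in: Tapered blade 20-95 mm in under the front bar, within 60 mm of its middle, straight within 0.2 rad, level within 0.12; pressing the frame with over 1 N, raising it less than 2 mm; fingers grip the still gauge (over 3 N), its handle over 5 mm above the table (x of taper_tip in the frame of bar_edge between 0.02 and 0.095 m and y of taper_tip in the frame of bar_edge between -0.06 and 0.06 m and z of taper_tip in the frame of bar_edge below 0 m and z of taper_tip in the frame of jig above 0.0075 m and value of joint frame below 0.002 m and contact force between gauge and frame above 1 N and contact force between the fingers and gauge above 3 N and angle between the x axis of gauge and the x axis of jig, either way round below 0.2 rad and angle between gauge's own z axis and vertical below 0.12 rad and height (world z) of gauge above 0.005 m and linear speed of gauge below 0.01 m/s); the arm keeps its last pose, push and grip.
It fails at once if the frame is jacked up by more than 4 mm (value of joint frame above 0.004 m).
It fails at once if a bystander is moved by more than 30 mm (distance of any of cup, tape_measure, squeegee, ink_jar, spatula, wrench from where it was at the start of the episode above 0.03 m).
It also fails if it takes over 72 s, if anything falls off the work surface, if the arm or the gripper's body presses on something with over 40 N, if the wrist force passes 120 N, or if a joint passes its speed limit or range.

ROBOT

A 7-joint arm with a two-finger parallel gripper is mounted at the origin on the work surface. World frame = base frame: x ahead of the robot, y to its left, z up, the work surface at z = 0. Lengths are in m, angles in degrees, forces in N, time in s.
With the tool pointing down it reaches from about 0.35 to 0.775 m from the base axis. Payload 3.1 kg.
Tool frame: the origin (TCP) lies midway between the tips of the shut fingers; the grasp point (between the pads) lies 19 mm behind it; z points along the fingers, y is the direction in which the jaws open and shut (so a half turn about z gives the same grasp; the last joint's range is limited). The gripper opens to 85 mm and grips with 20 to 120 N. Pads are 22 mm wide; open, the fingers measure 114 mm over their backs; the gripper's body (76 mm by 85 mm) begins 54 mm behind the grasp point. The pads swing forward as they close: fully open they stand 13 mm farther back than shut.
Start: joints at [-71.488, 17.813, 0.802, 86.603, -0.252, 75.585, -1.558], TCP at [0.196, 0.514, 0.231] pointing down, gripper open.
Joint ranges: [-154.91, 154.91], [-16.99, 109.72], [-72.82, 74.43], [7.12, 147.25], [-82.49, 262.49], [11.32, 116.49], [-174.64, 174.64]. Speed limits (degrees/s): [159.86, 159.86, 180, 180, 180, 180, 180].

INTERFACE

Orientations are given as a 3x3 rotation matrix whose columns are the frame's x, y, z axes.
In Python, from station import status, get_image, camera_model, r gives the robot as it stands.
- The arm moves only by the shell command python3 -m pendant 'ROWS' [FORCE]. ROWS is JSON, a list that holds one entry, the list of rows, each a list of 5 numbers: the opening, from -1 (shut) to 1 (fully open), so that 0 is half open, then the shift along the world's x, y, z normalised to -1 to 1, where 1 is 0.4 m, then the turn about the world's z normalised to -1 to 1, where 1 is 4 degrees. In form: [[[hand, dx, dy, dz, twist], ...]]. A call has 1 to 12 rows; each row shifts and turns the pose as measured when the row begins; what a row does not reach is not made up. A row lasts 1/8 s, in which the tool goes at most 62.5 mm and 10.7 degrees, less where a joint would pass 70% of its speed; a pose out of reach is approached as far as the arm can. A call with a number of a shift or a turn outside -1 to 1 is refused whole. A call with a gripper value outside its range is refused whole. The fingers move at their own pace and stop on an object; FORCE is the grip in N (left out, the last holds). Time passes only in rows, so rows that do not move let the fingers close. It gives the time, the measured TCP pose, the force and the opening at its end, in the units of the state.
- status.read_state(): the state, without advancing time (a new reading comes with each control period).
- get_image(name): name is "scene" or "top" or "wrist"; returns the picture (400x640x3 uint8, red, green, blue); there is no depth.
- camera_model(name): a dict with "K" (3x3 intrinsics, pixels), "k1" (the pictures are not rectified: a ray, as slopes to the right and down, at radius r is drawn at 1 + k1 r^2 times it, then the intrinsics apply), "origin" and "rotation" of the camera in the world. Camera axes: x right, y down, z forward; pixel columns grow to the right and rows downward; lengths in m; the calibration is good to about 2 mm. A picture is of the moment at which its call begins: read the wrist's pose just before it. camera_model takes no time and is no camera call; for the wrist camera it gives the pose at the moment of the call.
- r.job_done(): hands the job in, once; it reports no verdict.
The state is a dict: "time": time; "joint_pos": joint angles; "joint_velocities": joint speeds; "tau": joint torques, N m; "eef_pos": TCP position; "tool_rot": TCP orientation; "wrist_force": force on the tool from outside, world axes, zero at the start; "torque": the same for the moment, N m; "width": finger opening in m.
Only numpy, scipy, OpenCV 4.12 (cv2) and the standard library are available. Lean on these libraries where they do the work, as an engineer would, in place of code of your own. Each camera call takes 0.05 s, during which the arm holds its last target.

## Working session

There is one attempt and no reset: what is moved stays moved. The work goes in short steps, Python scripts to look and compute and a shell command to move; the robot and the scene stay as the last step left them, time stands still between calls to the robot, and variables do not carry over. Pictures are saved under pics/ and viewed, and the job is handed in when it is done.

```bash
ls; mkdir -p pics; python3 - <<'E'
from station import status,get_image,camera_model,r
import cv2
for n in ("scene","top","wrist"):
    cv2.imwrite(f"pics/{n}0.png",get_image(n)[:,:,::-1])
    m=camera_model(n);print(n,m)
print(status.read_state())
E
```

```text
pics
scene {'K': array([[460.27616446,   0.        , 313.89478013],
       [  0.        , 460.27616446, 193.07878144],
       [  0.        ,   0.        ,   1.        ]]), 'k1': -0.09628093448692548, 'origin': array([ 1.05521023, -0.90324387,  1.04648879]), 'rotation': array([[ 0.87342312,  0.34495754, -0.34370969],
       [ 0.48679913, -0.60025692,  0.63460085],
       [ 0.01259623, -0.72159263, -0.6922033 ]])}
top {'K': array([[487.12215928,   0.        , 314.02835292],
       [  0.        , 487.12215928, 194.89541527],
       [  0.        ,   0.        ,   1.        ]]), 'k1': -0.020332563550938067, 'origin': array([0.37857764, 0.00944001, 1.57967818]), 'rotation': array([[-0.027323  , -0.99417364,  0.10427   ],
       [-0.99959313,  0.02802734,  0.00529547],
       [-0.00818702, -0.10408289, -0.99453493]])}
wrist {'K': array([[314.06828649,   0.        , 318.2311752 ],
       [  0.        , 314.06828649, 200.56047818],
       [  0.        ,   0.        ,   1.        ]]), 'k1': -0.01765992927259114, 'origin': array([0.11910707, 0.54242736, 0.37343726]), 'rotation': array([[ 0.3575
[... 239 characters left out ...]
65,  75.58449088,  -1.56059049]), 'joint_velocities': array([-0.03704685, -0.19228159,  0.0121741 , -0.3271689 , -0.06203194,
        0.0224667 ,  0.0627649 ]), 'tau': array([ 1.29444710e-03, -3.80273187e+01,  1.46728023e-01, -2.30851775e+01,
        1.22886585e-02,  9.68575012e-03, -7.63104140e-06]), 'eef_pos': array([0.19601239, 0.5132943 , 0.230478  ]), 'tool_rot': array([[-9.34206728e-01,  3.56731657e-01, -5.60332976e-04],
       [ 3.56732088e-01,  9.34205180e-01, -1.70263075e-03],
       [-8.39163195e-05, -1.79049785e-03, -9.99998394e-01]]), 'wrist_force': array([-0.12776216, -0.32385635,  0.586099  ]), 'torque': array([0.01315314, 0.00117653, 0.04280573]), 'width': 0.08552378323631002}
```

View pics/top0.png

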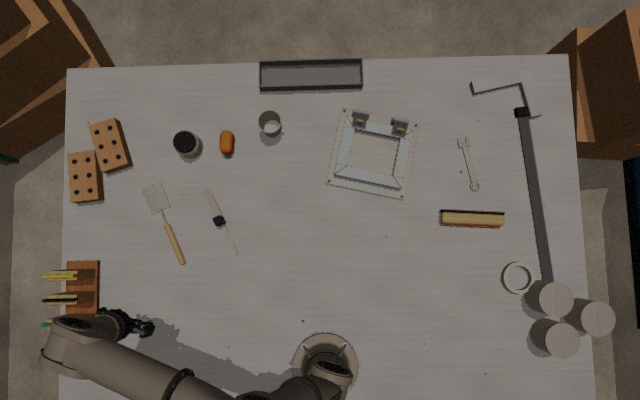

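View pics/scene0.png

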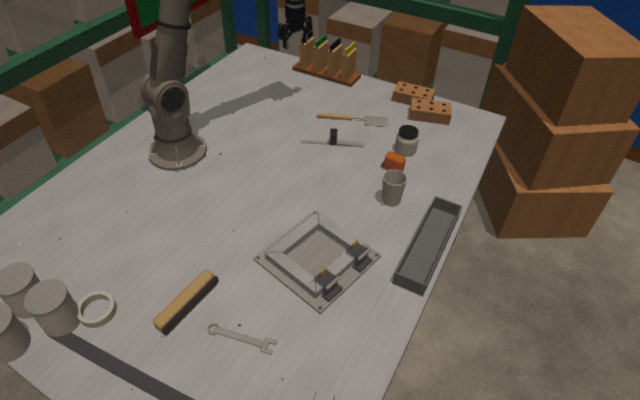

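View pics/wrist0.png

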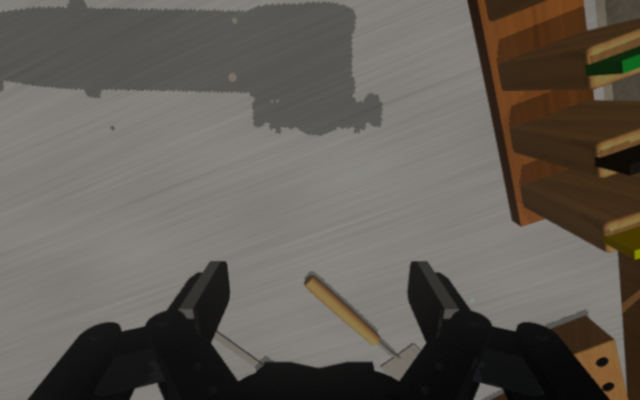

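The top view shows the gauge (handle at about 218,220; blades from 208,190 to 238,253), the jig around (372,155) with its clamps at the top, and the spatula to the gauge's left. I'll enlarge those crops.

```bash
cat > h.py <<'E'
import numpy as np, cv2
from station import status,get_image,camera_model,r
def ray(m,uv):
    K=m['K'];d=np.array([(uv[0]-K[0,2])/K[0,0],(uv[1]-K[1,2])/K[1,1]])
    x=d.copy()
    for _ in range(20): x=d/(1+m['k1']*(x@x))
    v=m['rotation']@np.array([x[0],x[1],1.]);return m['origin'],v/np.linalg.norm(v)
def cast(m,uv,z):
    o,v=ray(m,uv);return o+v*(z-o[2])/v[2]
def proj(m,p):
    c=m['rotation'].T@(np.array(p)-m['origin']);x=c[:2]/c[2]
    x=x*(1+m['k1']*(x@x));return x*[m['K'][0,0],m['K'][1,1]]+m['K'][:2,2]
def tri(ms,uvs):
    A=np.zeros((3,3));b=np.zeros(3)
    for m,uv in zip(ms,uvs):
        o,v=ray(m,uv);P=np.eye(3)-np.outer(v,v);A+=P;b+=P@o
    p=np.linalg.solve(A,b)
    res=[np.linalg.norm((np.eye(3)-np.outer(ray(m,u)[1],ray(m,u)[1]))@(p-m['origin'])) for m,u in zip(ms,uvs)]
    return p,res
E
python3 - <<'E'
import cv2
t=cv2.imread('pics/top0.png');s=cv2.imread('pics/scene0.png')
a=cv2.resize(t[180:265,140:270],None,fx=5,fy=5,interpolation=cv2.INTER_CUBIC)
b=cv2.resize(t[100:205,320:425],None,fx=5.5,fy=5.5,interpolation=cv2.INTER_CUBIC)
c=cv2.resize(s[115:160,290:400],None,fx=7,fy=7,interpolation=cv2.INTER_CUBIC)
d=cv2.resize(s[205:315,245:390],None,fx=5,fy=5,interpolation=cv2.INTER_CUBIC)
for n,i in zip('abcd',(a,b,c,d)): cv2.imwrite(f'pics/z{n}.png',i)
E
```

```text
(no output)
```

View pics/za.png

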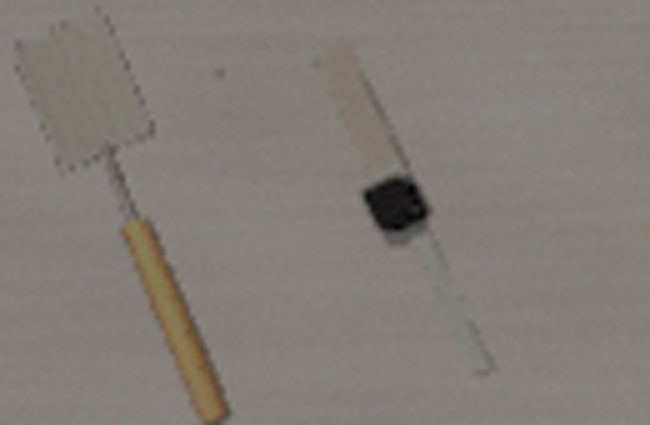

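View pics/zb.png

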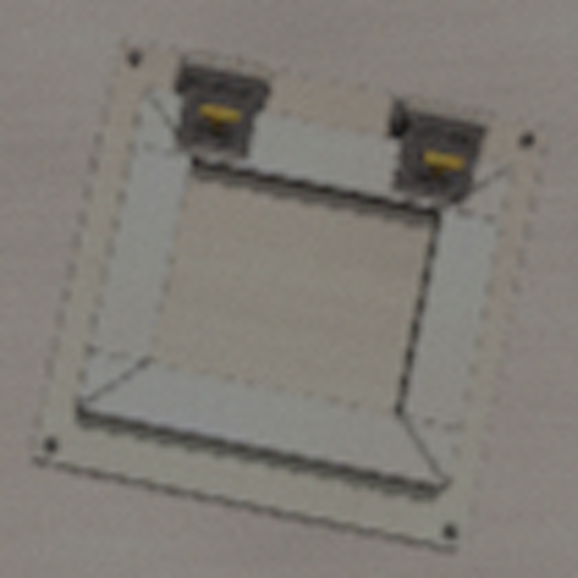

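View pics/zc.png

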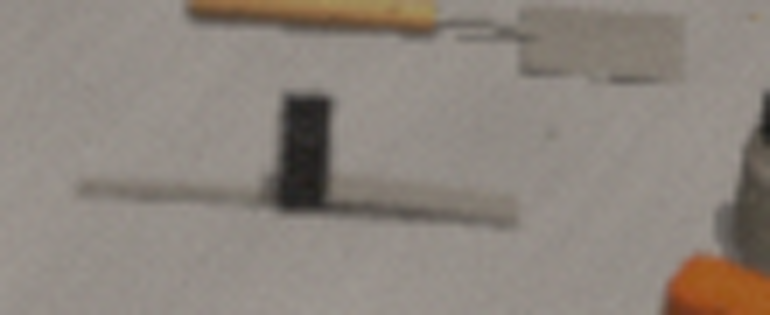

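View pics/zd.png

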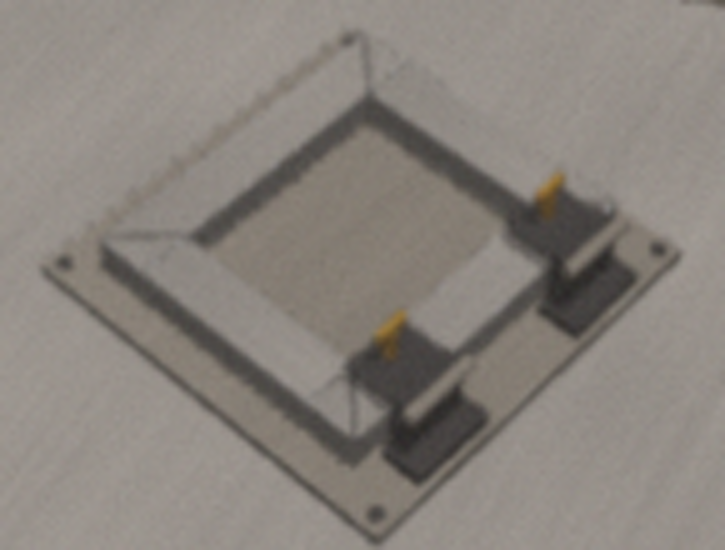

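```bash
python3 - <<'E'
from h import *
T=camera_model('top');S=camera_model('scene')
f=lambda p,o,s:((p[0]+.5)/s-.5+o[0],(p[1]+.5)/s-.5+o[1])
a=lambda p:f(p,(140,180),5);b=lambda p:f(p,(320,100),5.5);c=lambda p:f(p,(290,115),7);d=lambda p:f(p,(245,205),5)
print('gauge tips top',cast(T,a((335,48)),.0025),cast(T,a((484,370)),.003),'handle',cast(T,a((396,205)),.06))
print('scene tips',cast(S,c((517,212)),0.001),cast(S,c((80,187)),.002))
print('handle tri',tri([T,S],[a((396,205)),c((308,97))]))
print('tip tri',tri([T,S],[a((335,48)),c((517,207))]),tri([T,S],[a((484,370)),c((80,187))]))
# plate corners: order back-left, back-right, front-right, front-left (top img), scene: back-left?=
print('screws')
P=[]
for q,s in zip([(135,58),(527,140),(450,532),(52,445)],[(658,248),(376,513),(65,262),(349,40)]):
    p,e=tri([T,S],[b(q),d(s)]);P.append(p);print(p,e, cast(T,b(q),.01),cast(S,d(s),.01))
P=np.array(P);print('centre',P.mean(0))
v=(P[0]+P[1]-P[2]-P[3]);print('yaw',np.degrees(np.arctan2(v[1],v[0])),np.linalg.norm(v)/2)
E
```

```text
gauge tips top [0.57254107 0.36835202 0.0025    ] [0.36089398 0.2729586  0.003     ] handle [0.46550482 0.31743221 0.06      ]
scene tips [0.56954209 0.37179292 0.001     ] [0.35960924 0.27337443 0.002     ]
handle tri (array([0.4671903 , 0.3165393 , 0.07211392]), [np.float64(0.0028109023554498016), np.float64(0.0028109023554497214)])
tip tri (array([0.57150164, 0.36679418, 0.00851562]), [np.float64(0.00034565362515749177), np.float64(0.00034565362515759525)]) (array([0.36051883, 0.2727233 , 0.00284294]), [np.float64(0.0004542142504775318), np.float64(0.00045421425047760853)])
screws
[ 0.82026249 -0.08894472  0.01454025] [np.float64(3.863778241176681e-06), np.float64(3.863778241082621e-06)] [ 0.82154028 -0.08923202  0.01      ] [ 0.81923187 -0.08535948  0.01      ]
[ 0.76352785 -0.32118064  0.01335753] [np.float64(0.0002819862534940958), np.float64(0.0002819862534940695)] [ 0.76459143 -0.3217356   0.01      ] [ 0.7623538  -0.31946131  0.01      ]
[ 0.5305905  -0.26408449  0.01263454] [np.float64(0.0003734614791733437), np.float64(0.0003734614791733032)] [ 0.53054961 -0.26477277  0.01      ] [ 0.52955685 -0.26223567  0.01      ]
[ 0.58749158 -0.03256607  0.014839  ] [np.float64(0.0007724593436280703), np.float64(0.0007724593436279686)] [ 0.58878662 -0.03226612  0.01      ] [ 0.58469131 -0.02897723  0.01      ]
centre [ 0.67546811 -0.17669398  0.01384283]
yaw -13.693887364289639 0.23966690461879198
```

The gauge and jig measurements agree with the stated sizes: the tips are 0.232 m apart (0.235 expected) and the screw square is about 0.24 m. The gauge is near (0.468, 0.320) at yaw 24.3°. The jig yaw is -13.7° and the bar edge is near (0.578, -0.153). Next I move above the gauge, turning +45°.

```bash
python3 -m pendant '[[[1,0.06,-0.043,-0.006,0.95],[1,0.06,-0.043,-0.006,0.95],[1,0.06,-0.043,-0.006,0.95],[1,0.06,-0.043,-0.006,0.95],[1,0.06,-0.043,-0.006,0.95],[1,0.06,-0.043,-0.006,0.95],[1,0.06,-0.043,-0.006,0.95],[1,0.06,-0.043,-0.006,0.95],[1,0.06,-0.043,-0.006,0.95],[1,0.06,-0.043,-0.006,0.95],[1,0.06,-0.043,-0.006,0.95],[1,0,0,0,0.95]]]'
python3 - <<'E'
from h import *
s=status.read_state();print(s['eef_pos'],np.degrees(np.arctan2(s['tool_rot'][1,0],s['tool_rot'][0,0])),s['joint_pos'],s['time'])
cv2.imwrite('pics/w1.png',get_image('wrist')[:,:,::-1]);m=camera_model('wrist')
np.save('w1.npy',m,allow_pickle=True)
E
```

```text
time: 1.65
eef_pos: [0.4644, 0.3141, 0.1978]
tool_rot: [[-0.896, -0.444, -0.003], [-0.444, 0.896, -0.013], [0.008, -0.01, -1.0]]
wrist_force: [-0.0, -0.4, -0.1]
width: 0.0857
[0.46438116 0.31409212 0.19779442] -153.61660291950415 [-38.7584751   20.57201054   3.54635611  87.60815928  -0.78942764
  72.42747523  81.19638549] 1.65
```

View pics/w1.png

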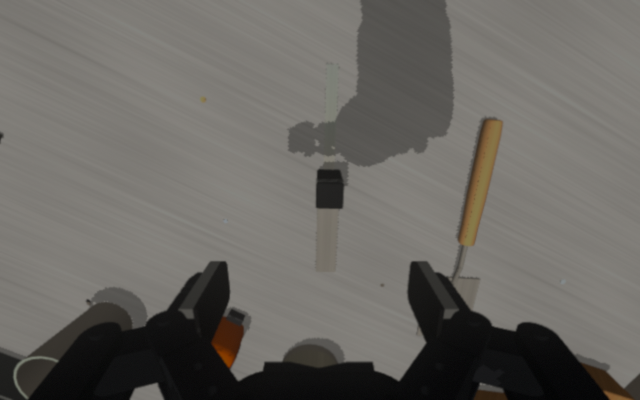

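The wrist view shows the gauge: plain tip at about (331,64), taper tip about (326,270), and the dark handle about (330,188).

```bash
python3 - <<'E'
from h import *
m=np.load('w1.npy',allow_pickle=True).item();T=camera_model('top');S=camera_model('scene')
print(m['origin'],m['rotation'])
s=status.read_state();print(proj(m,s['eef_pos']))
i=cv2.imread('pics/w1.png');cv2.imwrite('pics/w1z.png',cv2.resize(i[55:285,280:380],None,fx=2.6*2,fy=2.6,interpolation=cv2.INTER_CUBIC))
a=cast(m,(326,270),.0025);b=cast(m,(331,64),.003);print(a,b,np.linalg.norm(a-b),np.degrees(np.arctan2(*(a-b)[[1,0]])))
# expectation
for p in [(.468,.320,0),(.468,.320,.06)]: print(proj(m,p))
E
```

```text
[0.38994514 0.28015486 0.34151742] [[-0.44691149  0.84881292  0.28246547]
 [ 0.89452961  0.4273154   0.13121863]
 [-0.00932177  0.31131684 -0.95026045]]
[318.93809235 263.44542083]
[0.56654316 0.37549435 0.0025    ] [0.35688827 0.27432113 0.003     ] 0.23279055465688697 25.760575901187686
[321.75056728 179.99385053]
[321.83567821 195.91464992]
```

View pics/w1z.png

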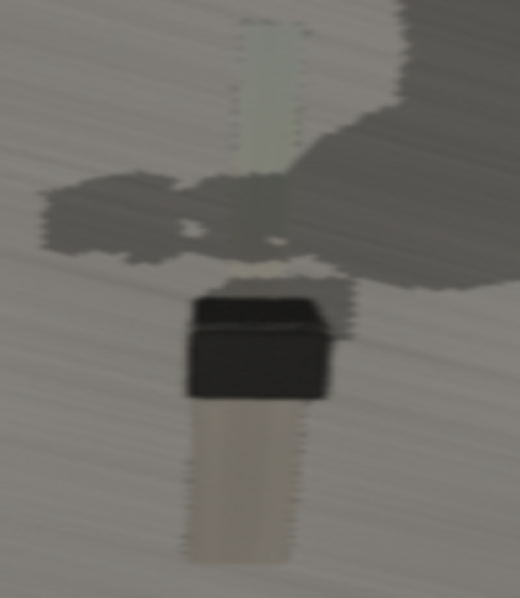

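```bash
python3 - <<'E'
from h import *
m0=np.load('w1.npy',allow_pickle=True).item()
m=camera_model('wrist');print(m['origin']-m0['origin'])
i=get_image('wrist');cv2.imwrite('pics/w2.png',i[:,:,::-1])
s=status.read_state();print(s['eef_pos'],s['joint_velocities'].round(2))
g=cv2.cvtColor(i,cv2.COLOR_RGB2GRAY)
mask=(g<55).astype(np.uint8);n,l,st,c=cv2.connectedComponentsWithStats(mask)
for k in range(1,n):
    if 200<st[k,4]<5000: print(st[k],c[k])
cv2.imwrite('pics/w2z.png',cv2.resize(i[55:285,280:380,::-1],None,fx=2.6*2,fy=2.6,interpolation=cv2.INTER_CUBIC))
E
```

```text
[0. 0. 0.]
[0.4620993  0.3167984  0.19797291] [-1.26 -0.28 -0.97  0.13 -0.39 -0.05 -2.21]
[314 170  27  39 976] [327.0204918  189.30635246]
[  0 353  23  47 572] [  6.68531469 378.09440559]
```

View pics/w2z.png

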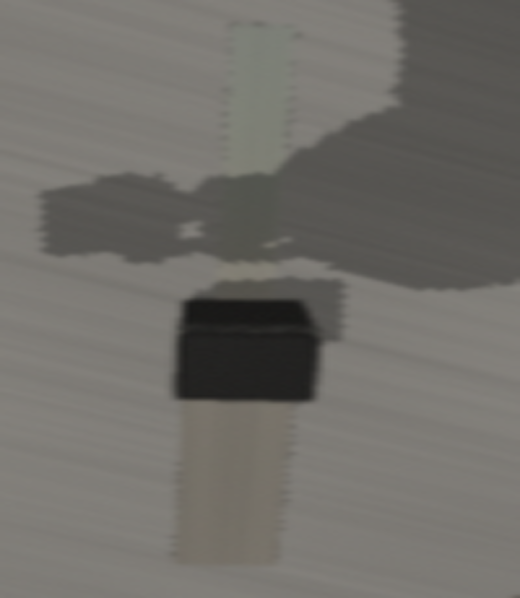

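The arm was still settling, so I measure again from a still pose.

```bash
python3 -m pendant '[[[1,0,0,0,0],[1,0,0,0,0],[1,0,0,0,0]]]' | head -2; python3 - <<'E'
from h import *
m=camera_model('wrist');s=status.read_state()
i=get_image('wrist')
m2=camera_model('wrist');print(m2['origin']-m['origin']);np.save('w3.npy',m,allow_pickle=True)
print(s['eef_pos'],s['joint_velocities'].round(2),np.degrees(np.arctan2(s['tool_rot'][1,0],s['tool_rot'][0,0])))
cv2.imwrite('pics/w3z.png',cv2.resize(i[55:285,280:380,::-1],None,fx=2.6*2,fy=2.6,interpolation=cv2.INTER_CUBIC))
E
```

```text
time: 2.12
eef_pos: [0.4607, 0.3181, 0.1977]
[-9.98533680e-06  1.83595347e-05  1.04877616e-05]
[0.46066754 0.31807941 0.19773458] [-0.26 -0.07 -0.24 -0.02  0.13 -0.02 -0.32] -153.442780862442
```

View pics/w3z.png

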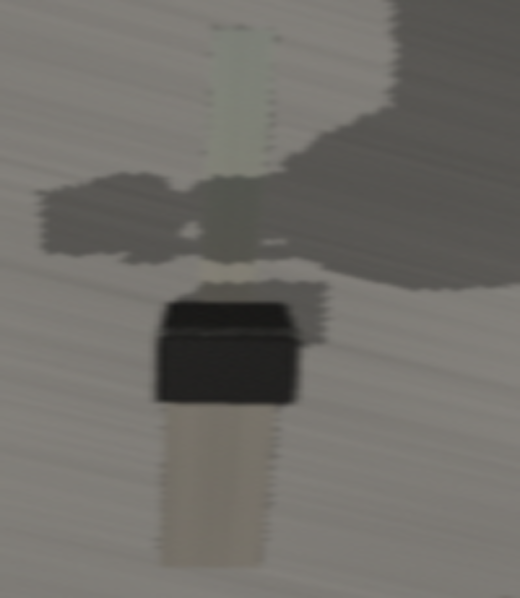

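```bash
cat >> h.py <<'E'
def yawd(R): return np.degrees(np.arctan2(R[1,0],R[0,0]))
E
python3 - <<'E'
from h import *
m=np.load('w3.npy',allow_pickle=True).item();T=camera_model('top');S=camera_model('scene')
f=lambda x,y:((x+.5)/5.2-.5+280,(y+.5)/2.6-.5+55)
a=cast(m,f(212,567),.0025);b=cast(m,f(243,28),.003);h=cast(m,f(227,368),.06);u=(a-b)/np.linalg.norm(a-b)
print(a,b,np.linalg.norm(a-b),np.degrees(np.arctan2(u[1],u[0])));print('origin',b+.120*u,a-.115*u,h)
g=lambda p,o,s:((p[0]+.5)/s-.5+o[0],(p[1]+.5)/s-.5+o[1])
print('3view tips',tri([T,m,S],[g((335,48),(140,180),5),f(212,567),g((517,207),(290,115),7)]),tri([T,m,S],[g((484,370),(140,180),5),f(243,28),g((80,187),(290,115),7)]))
print('handle top',tri([m,S],[f(227,368),g((308,97),(290,115),7)]),tri([T,m],[g((396,205),(140,180),5),f(227,368)]))
s=status.read_state();print(s['eef_pos'],yawd(s['tool_rot']),s['joint_pos'][6])
E
```

```text
[0.57041391 0.37367026 0.0025    ] [0.35748868 0.27356438 0.003     ] 0.23528405555112322 25.180361319984
origin [0.46608519 0.32462056 0.00274499] [0.46634225 0.32474142 0.00274439] [0.46509651 0.32396687 0.06      ]
3view tips (array([0.57037637, 0.37047181, 0.00491212]), [np.float64(0.0032369753251143777), np.float64(0.00284523173062856), np.float64(0.0007368452021911623)]) (array([0.35928942, 0.27337194, 0.00204247]), [np.float64(0.0016127317206833648), np.float64(0.0018866782354001045), np.float64(0.00030614408590177067)])
handle top (array([0.46480406, 0.32414396, 0.06632445]), [np.float64(0.0017405598874322887), np.float64(0.0017405598874324012)]) (array([0.46682826, 0.32239907, 0.05038378]), [np.float64(0.00304863477557284), np.float64(0.0030486347755727954)])
[0.4606674 0.3180904 0.1977224] -153.4405421830567 80.9437572544093
```

```bash
python3 -m pendant '[[[1,0.0125,0.014,0,-0.34],[1,0,0,-0.09,0],[1,0,0,-0.09,0],[1,0,0,-0.09,0],[1,0,0,-0.06,0],[1,0,0,-0.03,0],[1,0,0,0,0],[1,0,0,0,0]]]';  python3 - <<'E'
from h import *
m=camera_model('wrist');s=status.read_state()
i=get_image('wrist');cv2.imwrite('pics/w4.png',i[:,:,::-1])
print(s['eef_pos'],yawd(s['tool_rot']))
E
```

```text
time: 3.18
eef_pos: [0.4694, 0.3288, 0.0525]
tool_rot: [[-0.907, -0.422, 0.002], [-0.422, 0.907, -0.004], [-0.0, -0.004, -1.0]]
wrist_force: [0.1, -0.1, -0.1]
width: 0.0855
[0.46940803 0.32884061 0.05245302] -155.0446073874175
```

View pics/w4.png

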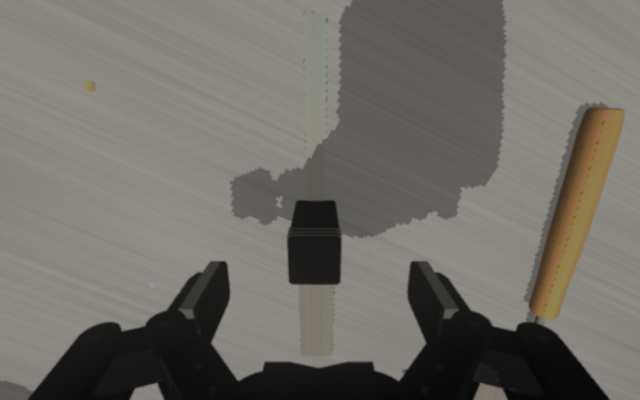

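The handle top (about 289–341, 236–284) sits between the fingers, and the blades run straight up and down in the picture. I descend and correct a few millimetres.

```bash
python3 -m pendant '[[[1,-0.009,-0.0125,-0.05,0],[1,0,0,-0.03,0],[1,0,0,-0.015,0],[1,0,0,0,0],[1,0,0,0,0]]]'
```

```text
time: 3.85
eef_pos: [0.4695, 0.3268, 0.018]
tool_rot: [[-0.907, -0.422, 0.01], [-0.422, 0.907, 0.003], [-0.01, -0.002, -1.0]]
wrist_force: [-0.6, 0.0, 0.3]
width: 0.0853
```

```bash
python3 -m pendant '[[[1,-0.012,-0.01,-0.012,0],[1,0,0,0,0],[1,0,0,0,0],[-1,0,0,0,0],[-1,0,0,0,0],[-1,0,0,0,0],[-1,0,0,0,0],[-1,0,0,0,0],[-1,0,0,0,0],[-1,0,0,0,0]]]' 80;  python3 - <<'E'
from h import *
m=camera_model('wrist');s=status.read_state()
i=get_image('wrist');cv2.imwrite('pics/w5.png',i[:,:,::-1])
print(s['eef_pos'],yawd(s['tool_rot']))
E
```

```text
time: 5.1
eef_pos: [0.4653, 0.3234, 0.0142]
tool_rot: [[-0.906, -0.422, 0.012], [-0.422, 0.907, 0.004], [-0.013, -0.001, -1.0]]
wrist_force: [-0.3, -0.2, 1.3]
width: 0.0252
[0.46526848 0.32344854 0.01417467] -155.03379671743232
```

View pics/w5.png

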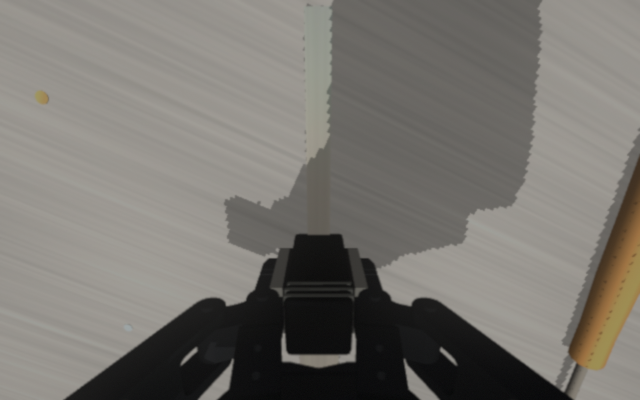

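The grip holds, at width 25 mm on the 26 mm handle. I save the grasp reference, lift, then turn and carry.

```bash
python3 - <<'E'
from h import *
s=status.read_state();np.save('grasp.npy',dict(R=s['tool_rot'],p=s['eef_pos']),allow_pickle=True);print(s['tool_rot'])
E
cat >> h.py <<'E'
def gauge():
    "gauge origin & axes from TCP pose, via grasp reference (gauge flat, yaw 25, origin under TCP)"
    g=np.load('grasp.npy',allow_pickle=True).item();s=status.read_state()
    a=np.radians(25.0);G0=np.array([[np.cos(a),-np.sin(a),0],[np.sin(a),np.cos(a),0],[0,0,1]])
    o0=np.array([.4657,.3238,0]);D=s['tool_rot']@g['R'].T
    return s['eef_pos']+D@(o0-g['p']),D@G0
E
python3 -m pendant '[[[-1,0,0,0.08,0],[-1,0,0,0.1,0],[-1,0,0,0.1,0],[-1,-0.002,-0.02,0.02,-1],[-1,-0.002,-0.02,0,-1],[-1,-0.002,-0.02,0,-1],[-1,-0.002,-0.02,0,-1],[-1,-0.002,-0.02,0,-1],[-1,-0.002,-0.02,0,-1],[-1,-0.002,-0.02,0,-1],[-1,-0.002,-0.02,0,-1],[-1,-0.002,-0.02,0,-1]]]'
```

```text
[[-0.90651449 -0.42199973  0.01215391]
 [-0.42197881  0.9065952   0.00436269]
 [-0.01285973 -0.00117386 -0.99991662]]
time: 6.65
eef_pos: [0.4488, 0.2435, 0.1281]
tool_rot: [[-0.977, 0.211, -0.01], [0.211, 0.977, -0.008], [0.008, -0.01, -1.0]]
wrist_force: [0.1, -0.7, -2.5]
width: 0.0249
```

```bash
python3 -m pendant '[[[-1,-0.002,-0.02,0,-1],[-1,-0.002,-0.02,0,-1],[-1,-0.002,-0.02,0,-1],[-1,-0.002,-0.02,0,-1],[-1,-0.002,-0.02,0,-1],[-1,-0.002,-0.02,0,-1],[-1,-0.002,-0.02,0,-1],[-1,-0.002,-0.02,0,-1],[-1,-0.002,-0.02,0,-1],[-1,-0.002,-0.02,0,-1],[-1,-0.002,-0.02,0,-1],[-1,-0.002,-0.02,0,-1]]]'
```

```text
time: 8.15
eef_pos: [0.4296, 0.14, 0.1197]
tool_rot: [[-0.472, 0.881, -0.033], [0.882, 0.472, 0.001], [0.017, -0.029, -0.999]]
wrist_force: [0.2, -0.2, -2.9]
width: 0.0251
```

```bash
python3 -m pendant '[[[-1,-0.002,-0.02,0,-1],[-1,-0.002,-0.02,0,-1],[-1,-0.002,-0.02,0,-1],[-1,-0.002,-0.02,0,-1],[-1,-0.002,-0.02,0,-1],[-1,-0.002,-0.02,0,-1],[-1,-0.002,-0.02,0,-1],[-1,-0.002,-0.02,0,-1],[-1,-0.002,-0.02,0,-1],[-1,-0.002,-0.02,0,-1],[-1,-0.002,-0.02,0,-1],[-1,-0.002,-0.02,0,-1]]]'
```

```text
time: 9.65
eef_pos: [0.4109, 0.0387, 0.1133]
tool_rot: [[0.367, 0.93, -0.037], [0.93, -0.366, 0.028], [0.013, -0.044, -0.999]]
wrist_force: [-0.0, 0.0, -1.8]
width: 0.0252
```

```bash
python3 -m pendant '[[[-1,0.002,-0.02,0.01,-1],[-1,0.002,-0.02,0.01,-1],[-1,0.002,-0.02,0,-1],[-1,0.002,-0.02,0,-1],[-1,0.002,-0.02,0,-1],[-1,0.002,-0.02,0,-1],[-1,0.002,-0.02,0,-1],[-1,0.002,-0.02,0,-1],[-1,0.002,-0.02,0,-1],[-1,0.002,-0.02,0,-1],[-1,0,-0.02,0,0],[-1,0,0,0,0]]]'
```

```text
time: 11.15
eef_pos: [0.4111, -0.0529, 0.1164]
tool_rot: [[0.89, 0.456, -0.021], [0.456, -0.888, 0.049], [0.003, -0.053, -0.999]]
wrist_force: [-0.9, -0.9, -2.9]
width: 0.0253
```

```bash
python3 -m pendant '[[[-1,0.003,-0.02,0.005,-1],[-1,0.003,-0.02,0.005,-1],[-1,0.003,-0.02,0,-1],[-1,0.003,-0.02,0,-1],[-1,0.003,-0.02,0,-1],[-1,0.003,-0.02,0,-1],[-1,0.003,-0.01,0,-1],[-1,0.003,0,0,-1],[-1,0,0,0,-1],[-1,0,0,0,-1],[-1,0,0,0,0],[-1,0,0,0,0]]]'
python3 - <<'E'
from h import *
import time
m=camera_model('wrist');s=status.read_state();np.save('w6.npy',m,allow_pickle=True)
i=get_image('wrist');cv2.imwrite('pics/w6.png',i[:,:,::-1])
print(s['eef_pos'],yawd(s['tool_rot']),s['joint_velocities'].round(2),s['joint_pos']);o,R=gauge();print(o,R,o-.12*R[:,0])
E
```

```text
time: 12.65
eef_pos: [0.4196, -0.1003, 0.1188]
tool_rot: [[0.974, -0.226, 0.013], [-0.226, -0.972, 0.057], [-0.0, -0.058, -0.998]]
wrist_force: [0.1, -0.3, -2.4]
width: 0.0252
[ 0.41957041 -0.10027507  0.11875423] -13.07019357378569 [-0.17  0.03 -0.31  0.07 -0.04 -0.04  0.23] [-30.96513034  13.93091957  52.581683   114.90821242 -16.92844121
  58.15572433 -73.05310337]
[ 0.41932573 -0.09954133  0.10463461] [[-0.97396233 -0.22533026 -0.02497292]
 [ 0.22636958 -0.97261549 -0.05268695]
 [-0.01241709 -0.05696822  0.99829877]] [ 0.53620121 -0.12670568  0.10612466]
```

View pics/w6.png

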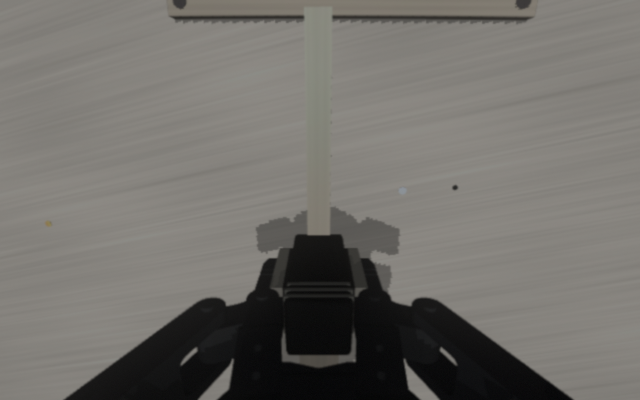

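The gauge is gripped straight; the blade runs from (318,235) to (318,8). The plate's front edge lies along row 17 and its corners are at about (168,17) and (535,19). I check the jig from this view, then raise a little and look at the bar.

```bash
python3 - <<'E'
from h import *
m=np.load('w6.npy',allow_pickle=True).item()
a=cast(m,(168,17),.005);b=cast(m,(535,19),.005);print(a,b,np.linalg.norm(a-b),'yaw',np.degrees(np.arctan2(*(a-b)[[1,0]]))-90, 'mid',(a+b)/2)
u=np.array([.9716,-.2368,0]);print('baredge',(a+b)/2+.03*u)
o,R=gauge();print(proj(m,o-.12*R[:,0]),proj(m,o-.025*R[:,0]))
E
```

```text
[ 0.58088791 -0.01611609  0.005     ] [ 0.51668366 -0.27392387  0.005     ] 0.2656822113523614 yaw -13.984421336330172 mid [ 0.54878578 -0.14501998  0.005     ]
baredge [ 0.57793378 -0.15212398  0.005     ]
[317.47354316   4.49133979] [317.842216   208.96150885]
```

```bash
python3 -m pendant '[[[-1,0,0,0.08,0],[-1,0.05,-0.015,0.08,0],[-1,0.08,-0.03,0.03,0],[-1,0.08,-0.03,0,0],[-1,0,0,0,0],[-1,0,0,0,0],[-1,0,0,0,0]]]'
python3 - <<'E'
from h import *
m=camera_model('wrist');s=status.read_state();np.save('w7.npy',m,allow_pickle=True)
i=get_image('wrist');cv2.imwrite('pics/w7.png',i[:,:,::-1])
print(s['eef_pos'],yawd(s['tool_rot']),s['joint_pos'].round(1));o,R=gauge();print(o,R,o-.12*R[:,0])
E
```

```text
time: 13.58
eef_pos: [0.5035, -0.1289, 0.196]
tool_rot: [[0.976, -0.219, 0.008], [-0.219, -0.974, 0.06], [-0.005, -0.06, -0.998]]
wrist_force: [-0.2, 0.1, -2.0]
width: 0.0248
[ 0.50345079 -0.12889487  0.195961  ] -12.631577662106707 [-24.7  21.4  52.6  95.7 -21.   73.2 -70.1]
[ 0.50300458 -0.12811206  0.18185683] [[-0.97573892 -0.21799498 -0.0202916 ]
 [ 0.21880596 -0.97416646 -0.0558897 ]
 [-0.00758372 -0.05897367  0.99823073]] [ 0.62009325 -0.15436877  0.18276687]
```

View pics/w7.png

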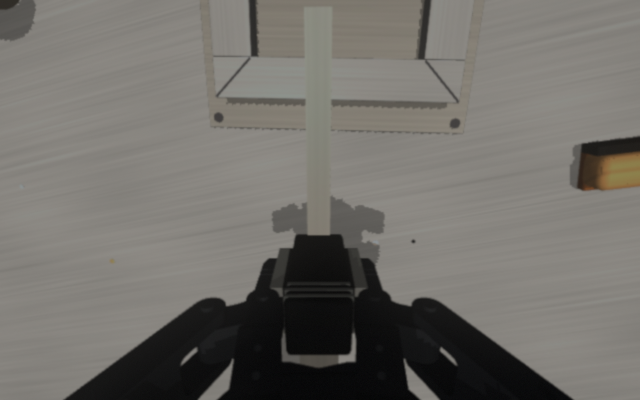

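```bash
python3 - <<'E'
from h import *
m=np.load('w7.npy',allow_pickle=True).item();u=np.array([.9716,-.2368,0])
for z in (.01,.012): print('plate',[cast(m,p,z)[:2].round(4) for p in [(210,126),(464,132)]])
e=[cast(m,p,.0415) for p in [(217,98),(463,103)]];print(e,np.linalg.norm(e[0]-e[1]),(e[0]+e[1])/2)
E
python3 -m pendant '[[[-1,-0.08,0.01,0,-0.28],[-1,-0.06,0.008,-0.05,0],[-1,-0.005,0,-0.12,0],[-1,0,0,-0.12,0],[-1,0,0,-0.08,0],[-1,0,0,0,0],[-1,0,0,0,0],[-1,0,0,0,0]]]'
python3 - <<'E'
from h import *
o,R=gauge();print(o,R,'tip',o-.12*R[:,0])
E
```

```text
plate [array([ 0.5803, -0.0186]), array([ 0.5189, -0.2719])]
plate [array([ 0.5803, -0.0195]), array([ 0.5192, -0.2712])]
[array([ 0.60306445, -0.04650347,  0.0415    ]), array([ 0.55053102, -0.26192891,  0.0415    ])] 0.22173832031666926 [ 0.57679773 -0.15421619  0.0415    ]
time: 14.62
eef_pos: [0.4437, -0.1185, 0.0489]
tool_rot: [[0.972, -0.234, 0.019], [-0.235, -0.97, 0.065], [0.003, -0.068, -0.998]]
wrist_force: [-0.2, 1.1, -1.8]
width: 0.0252
[ 0.44350525 -0.11765351  0.03480489] [[-0.97183049 -0.23355483 -0.03158533]
 [ 0.23511507 -0.97003251 -0.06130109]
 [-0.01632163 -0.06700045  0.99761944]] tip [ 0.56012491 -0.14586732  0.03676348]
```

```bash
python3 -m pendant '[[[-1,0,0,-0.03,0],[-1,0,0,-0.015,0],[-1,0,0,0,0],[-1,0,0,0,0],[-1,0,0,0,0]]]'
python3 - <<'E'
from h import *
o,R=gauge();print(o,R,'tip',o-.12*R[:,0]);s=status.read_state();print(s['joint_pos'].round(2),s['wrist_force'],s['torque'])
E
```

```text
time: 15.25
eef_pos: [0.4456, -0.1188, 0.0316]
tool_rot: [[0.972, -0.233, 0.024], [-0.234, -0.97, 0.065], [0.008, -0.069, -0.998]]
wrist_force: [-0.3, 0.3, -2.2]
width: 0.0251
[ 0.44549475 -0.11796518  0.01749069] [[-0.97191629 -0.23258293 -0.03583166]
 [ 0.23442427 -0.9702224  -0.06094059]
 [-0.02059094 -0.06762896  0.99749804]] tip [ 0.5621247 -0.1460961  0.0199616]
[-21.14  26.34  47.   116.17 -30.69  49.68 -59.73] [-0.27925764  0.25265097 -2.23802913] [-0.11088785  0.01736524  0.07088441]
```

```bash
python3 -m pendant '[[[-1,0,0,-0.012,0],[-1,0,0,-0.006,0],[-1,0,0,0,0],[-1,0,0,0,0]]]'
python3 - <<'E'
from h import *
o,R=gauge();print(o,R[2],'tip',o-.12*R[:,0],'front edge z',(o-.06*R[:,0])[2]);s=status.read_state();print(s['wrist_force'],s['torque'])
cv2.imwrite('pics/w8.png',get_image('wrist')[:,:,::-1])
E
```

```text
time: 15.75
eef_pos: [0.4457, -0.1189, 0.024]
tool_rot: [[0.972, -0.233, 0.024], [-0.234, -0.97, 0.065], [0.008, -0.069, -0.998]]
wrist_force: [0.2, -0.4, -1.7]
width: 0.0252
[ 0.44558067 -0.11803122  0.00983267] [-0.02077765 -0.06756275  0.99749865] tip [ 0.56220978 -0.14616369  0.01232599] front edge z 0.011079328189877157
[ 0.18857523 -0.35378812 -1.73884834] [-0.13613691  0.05128511 -0.04948741]
```

View pics/w8.png

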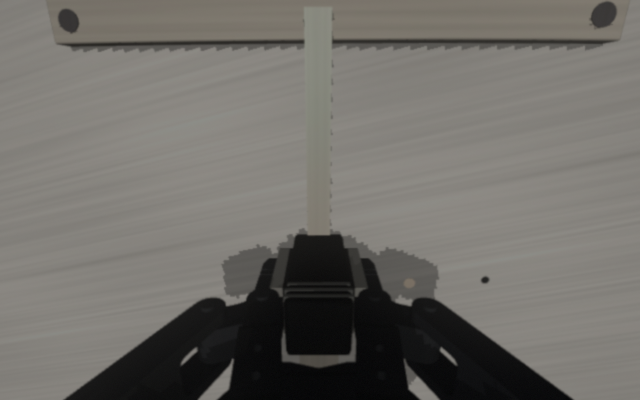

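The tip is about 12 mm high and 16 mm before the bar, over the plate lip and not touching. I inch forward.

```bash
python3 -m pendant '[[[-1,0.012,-0.003,-0.002,0],[-1,0.012,-0.003,0,0],[-1,0.012,-0.003,0,0],[-1,0.012,-0.003,0,0],[-1,0,0,0,0],[-1,0,0,0,0]]]'
cat >> h.py <<'E'
E0=np.array([.5775,-.1525,.01]);U=np.array([.9716,-.2368,0]);V=np.array([.2368,.9716,0])
def rep():
    o,R=gauge();s=status.read_state()
    p=o-.12*R[:,0];t=o+.115*R[:,0]
    for n,q in (('plain',p),('taper',t)): print(n,'x %.1f y %.1f z_plate %.2f mm'%((q-E0)@U*1e3,(q-E0)@V*1e3,(q[2]-.01)*1e3))
    print('gz',R[2].round(4),'yaw',round(yawd(R),2),'F along/side/up',(s['wrist_force']@U).round(2),(s['wrist_force']@V).round(2),s['wrist_force'][2].round(2),'T',s['torque'].round(2),'t',s['time'],'w',s['width'],'j',s['joint_pos'].round(1))
E
python3 -c "
from h import *
rep()"
```

```text
time: 16.55
eef_pos: [0.467, -0.1242, 0.0233]
tool_rot: [[0.972, -0.233, 0.025], [-0.234, -0.97, 0.064], [0.009, -0.068, -0.998]]
wrist_force: [0.5, 0.2, -2.4]
width: 0.0249
plain x 5.6 y 2.4 z_plate 1.75 mm
taper x -229.3 y 1.8 z_plate -3.35 mm
gz [-0.0217 -0.0672  0.9975] yaw 166.46 F along/side/up 0.42 0.27 -2.39 T [-0.1  -0.01 -0.03] t 16.55 w 0.024936000678120643 j [-19.2  29.3  45.6 113.3 -32.5  50.2 -58.9]
```

```bash
python3 -m pendant '[[[-1,0.012,-0.003,0,0],[-1,0.012,-0.003,0,0],[-1,0.012,-0.003,0,0],[-1,0.012,-0.003,0,0],[-1,0,0,0,0],[-1,0,0,0,0]]]' >/dev/null
python3 -c "
from h import *
rep()"
```

```text
plain x 26.7 y 2.4 z_plate 1.64 mm
taper x -208.2 y 1.7 z_plate -3.43 mm
gz [-0.0215 -0.0672  0.9975] yaw 166.47 F along/side/up 0.02 0.41 -1.53 T [-0.12  0.08 -0.03] t 17.3 w 0.02475326075204086 j [-18.   31.3  44.9 110.1 -33.2  51.8 -59. ]
```

```bash
python3 -m pendant '[[[-1,0.012,-0.003,0,0],[-1,0.012,-0.003,0,0],[-1,0.012,-0.003,0,0],[-1,0.012,-0.003,0,0],[-1,0.006,-0.002,0,0],[-1,0,0,0,0],[-1,0,0,0,0],[-1,0,0,0,0]]]' >/dev/null
python3 -c "
from h import *
rep()
for n in ('scene','wrist'): cv2.imwrite(f'pics/{n}9.png',get_image(n)[:,:,::-1])
i=cv2.imread('pics/scene9.png');cv2.imwrite('pics/s9z.png',cv2.resize(i[205:315,245:390],None,fx=5,fy=5,interpolation=cv2.INTER_CUBIC))
"
```

```text
plain x 49.7 y 2.1 z_plate 1.80 mm
taper x -185.2 y 1.5 z_plate -2.90 mm
gz [-0.02   -0.0683  0.9975] yaw 166.47 F along/side/up -1.29 0.26 -0.57 T [-0.02  0.14 -0.05] t 18.3 w 0.02506175131887033 j [-16.7  33.6  44.3 106.4 -33.9  53.6 -59.3]
```

View pics/s9z.png

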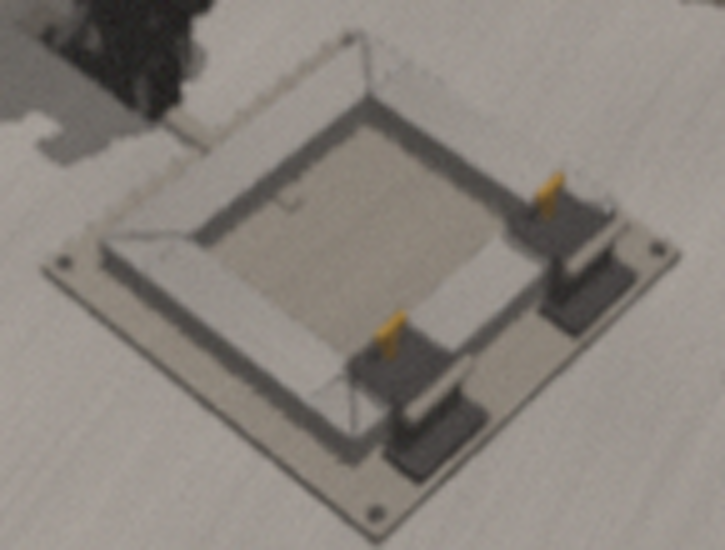

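View pics/wrist9.png

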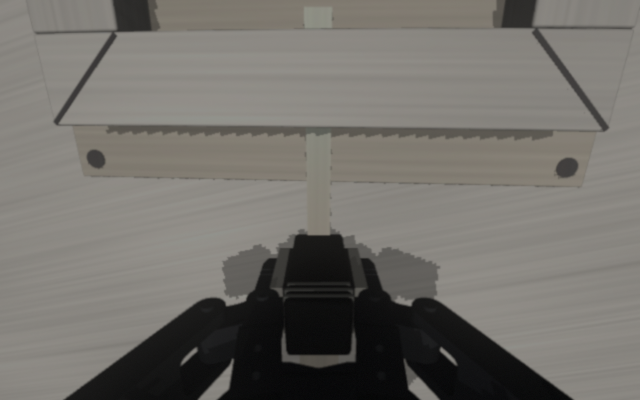

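The wrist view shows the blade tip at (305–330, 7–28) past the bar's back edge, and the scene view shows it in the window. I check that depth by ray before drawing out.

```bash
python3 - <<'E'
from h import *
m=camera_model('wrist');S=camera_model('scene')
p=cast(m,(318,7),.0148);print((p-E0)@U,(p-E0)@V)
q=((290+.5)/5-.5+245,(207+.5)/5-.5+205);p=cast(S,q,.0148);print((p-E0)@U,(p-E0)@V)
# bar lower front edge check & top edges
for uv,z in [((318,127),.042),((318,29),.042)]:
    p=cast(m,uv,z);print((p-E0)@U)
E
```

```text
0.04801367093800133 0.0016911539192047357
0.04693585842904422 -0.0034215552012759696
9.395922364133895e-05
0.03440061482406241
```

All checks agree: tip about 48 mm in, bar edges at 0 and 34 mm. I draw straight out, lift, and start the turn back the other way (+180°).

```bash
python3 -m pendant '[[[-1,-0.024,0.006,0,0],[-1,-0.029,0.007,0,0],[-1,-0.029,0.007,0,0],[-1,-0.029,0.007,0,0],[-1,-0.029,0.007,0,0],[-1,-0.029,0.007,0,0],[-1,-0.029,0.007,0,0],[-1,-0.015,0.003,0,0],[-1,0,0,0,0],[-1,0,0,0,0]]]' >/dev/null
python3 -c "
from h import *
rep()"
```

```text
plain x -44.7 y 1.9 z_plate 1.69 mm
taper x -279.7 y 1.3 z_plate -3.14 mm
gz [-0.0205 -0.0688  0.9974] yaw 166.44 F along/side/up -0.33 0.2 -1.27 T [-0.12  0.04  0.01] t 19.65 w 0.02568343995502262 j [-22.1  24.3  47.4 120.6 -30.4  46.8 -58.9]
```

```bash
python3 -m pendant '[[[-1,0,0,0.08,0],[-1,0,0,0.1,0],[-1,0,0,0.06,0],[-1,0,0,0,1],[-1,0,0,0,1],[-1,0,0,0,1],[-1,0,0,0,1],[-1,0,0,0,1],[-1,0,0,0,1],[-1,0,0,0,1],[-1,0,0,0,1],[-1,0,0,0,1]]]' 
python3 -c "
from h import *
rep()"
```

```text
time: 21.15
eef_pos: [0.4232, -0.1159, 0.1239]
tool_rot: [[0.917, 0.399, -0.013], [0.399, -0.915, 0.063], [0.014, -0.063, -0.998]]
wrist_force: [-0.1, -0.2, -2.1]
width: 0.0252
plain x -63.6 y 72.0 z_plate 102.90 mm
taper x -250.7 y -70.1 z_plate 96.68 mm
gz [-0.0265 -0.062   0.9977] yaw -156.47 F along/side/up -0.1 -0.19 -2.09 T [-0.07 -0.06 -0.01] t 21.15 w 0.025245879792627837 j [-23.8  14.9  47.  112.  -16.   60.8 -35.8]
```

```bash
python3 -m pendant '[[[-1,0,0,0,1],[-1,0,0,0,1],[-1,0,0,0,1],[-1,0,0,0,1],[-1,0,0,0,1],[-1,0,0,0,1],[-1,0,0,0,1],[-1,0,0,0,1],[-1,0,0,0,1],[-1,0,0,0,1],[-1,0,0,0,1],[-1,0,0,0,1]]]' 
python3 -c "
from h import *
rep()"
```

```text
time: 22.65
eef_pos: [0.4281, -0.119, 0.1238]
tool_rot: [[0.293, 0.955, -0.051], [0.956, -0.292, 0.029], [0.012, -0.057, -0.998]]
wrist_force: [0.7, -0.2, -2.2]
width: 0.025
plain x -146.7 y 116.7 z_plate 102.73 mm
taper x -160.5 y -117.8 z_plate 96.79 mm
gz [-0.0253 -0.0559  0.9981] yaw -107.06 F along/side/up 0.71 -0.04 -2.23 T [-0.05 -0.1   0.02] t 22.65 w 0.024957512885868845 j [-17.5  15.4  37.7 109.6 -11.3  61.9   8.2]
```

```bash
python3 -m pendant '[[[-1,0,0,0,1],[-1,0,0,0,1],[-1,0,0,0,1],[-1,0,0,0,1],[-1,0,0,0,1],[-1,0,0,0,1],[-1,0,0,0,1],[-1,0,0,0,1],[-1,0,0,0,1],[-1,0,0,0,1],[-1,0,0,0,1],[-1,0,0,0,1]]]' 
python3 -c "
from h import *
rep()"
```

```text
time: 24.15
eef_pos: [0.4324, -0.1215, 0.1231]
tool_rot: [[-0.534, 0.844, -0.052], [0.846, 0.533, -0.021], [0.01, -0.055, -0.998]]
wrist_force: [-0.4, -0.2, -2.1]
width: 0.0253
plain x -234.8 y 78.5 z_plate 101.61 mm
taper x -65.9 y -84.8 z_plate 96.35 mm
gz [-0.0224 -0.0541  0.9983] yaw -57.74 F along/side/up -0.36 -0.34 -2.07 T [ 0.03 -0.05  0.05] t 24.15 w 0.025325866459256444 j [-12.7  14.5  29.4 109.4  -5.8  60.5  51.3]
```

```bash
python3 -m pendant '[[[-1,0,0,0,1],[-1,0,0,0,1],[-1,0,0,0,1],[-1,0,0,0,1],[-1,0,0,0,1],[-1,0,0,0,1],[-1,0,0,0,1],[-1,0,0,0,1],[-1,0,0,0,1],[-1,0,0,0,1],[-1,0,0,0,0],[-1,0,0,0,0]]]' 
python3 -c "
from h import *
rep()"
```

```text
time: 25.65
eef_pos: [0.4354, -0.1237, 0.1218]
tool_rot: [[-0.957, 0.289, -0.025], [0.29, 0.956, -0.051], [0.009, -0.056, -0.998]]
wrist_force: [-0.0, 0.3, -1.9]
width: 0.0253
plain x -264.5 y 0.3 z_plate 100.38 mm
taper x -29.9 y -12.7 z_plate 95.16 mm
gz [-0.0222 -0.0547  0.9983] yaw -16.87 F along/side/up -0.08 0.24 -1.94 T [ 0.11 -0.03  0.04] t 25.65 w 0.02533043197767475 j [ -8.5  13.1  23.  110.6  -2.3  58.1  88.4]
```

Both steps should be done. The gauge has picked up about 0.06 rad of tilt in the gripper, which matters for the tapered fit. I'll set it flat on the table in front of the jig and regrip to zero the tilt.

```bash
python3 -m pendant '[[[-1,-0.03,0.01,0,0.75],[-1,-0.04,0.01,-0.03,0],[-1,0,0,-0.08,0],[-1,0,0,-0.08,0],[-1,0,0,-0.04,0],[-1,0,0,-0.01,0],[-1,0,0,0,0],[-1,0,0,0,0]]]' 
python3 -c "
from h import *
rep()"
```

```text
time: 26.65
eef_pos: [0.4033, -0.1136, 0.0253]
tool_rot: [[-0.973, 0.229, -0.021], [0.23, 0.972, -0.05], [0.008, -0.054, -0.999]]
wrist_force: [1.1, 0.3, -1.2]
width: 0.025
plain x -298.2 y -4.9 z_plate 3.74 mm
taper x -63.2 y -3.3 z_plate -1.29 mm
gz [-0.0214 -0.0525  0.9984] yaw -13.29 F along/side/up 0.99 0.53 -1.19 T [ 0.06 -0.03 -0.01] t 26.65 w 0.024995001975192766 j [ -7.1  18.1  21.1 121.3  -5.   42.3  93.5]
```

```bash
python3 -m pendant '[[[-1,0,0,-0.014,-0.1],[-1,0,0,-0.008,0],[-1,0,0,-0.002,0],[-1,0,0,0,0],[0,0,0,0,0],[0,0,0,0,0],[0,0,0,0,0],[0,0,0,0,0],[0,0,0,0,0]]]' 
python3 -c "
from h import *
rep()
cv2.imwrite('pics/w10.png',get_image('wrist')[:,:,::-1])"
```

```text
time: 27.78
eef_pos: [0.4061, -0.1142, 0.0173]
tool_rot: [[-0.972, 0.236, -0.015], [0.237, 0.97, -0.051], [0.002, -0.053, -0.999]]
wrist_force: [0.0, 0.1, 0.5]
width: 0.0427
plain x -295.2 y -4.0 z_plate -5.04 mm
taper x -60.2 y -4.0 z_plate -8.63 mm
gz [-0.0153 -0.0518  0.9985] yaw -13.7 F along/side/up -0.0 0.08 0.46 T [ 0.03 -0.01  0.08] t 27.775 w 0.042665166998423716 j [ -6.8  19.1  20.9 121.5  -5.6  40.9  93.6]
```

View pics/w10.png

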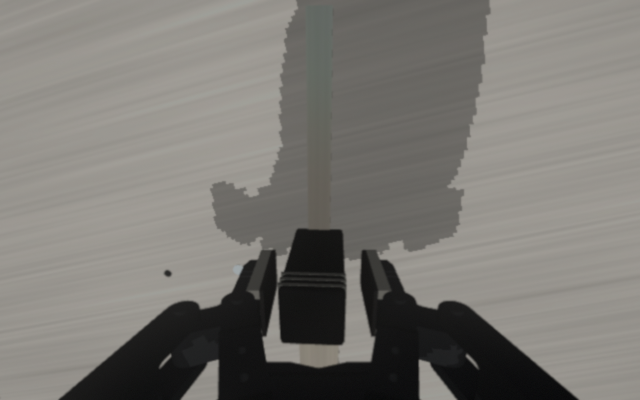

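The gauge is free and flat between the pads. I regrip.

```bash
python3 -m pendant '[[[-1,0,0,0,0],[-1,0,0,0,0],[-1,0,0,0,0],[-1,0,0,0,0],[-1,0,0,0,0],[-1,0,0,0,0]]]' 80
python3 -c "
from h import *
rep()
cv2.imwrite('pics/w11.png',get_image('wrist')[:,:,::-1])"
```

```text
time: 28.58
eef_pos: [0.4062, -0.1142, 0.0175]
tool_rot: [[-0.972, 0.236, -0.015], [0.237, 0.97, -0.051], [0.002, -0.053, -0.999]]
wrist_force: [0.8, 0.0, 1.7]
width: 0.0253
plain x -295.2 y -3.9 z_plate -4.80 mm
taper x -60.2 y -3.9 z_plate -8.39 mm
gz [-0.0153 -0.0516  0.9986] yaw -13.7 F along/side/up 0.74 0.22 1.66 T [0.05 0.04 0.01] t 28.575 w 0.02526123096428508 j [ -6.8  19.1  20.9 121.5  -5.6  40.9  93.6]
```

```bash
python3 - <<'E'
from h import *
o,R=gauge();s=status.read_state();y=np.radians(-13.7);ro=-.0516
Rz=cv2.Rodrigues(np.array([0,0,y]))[0];Rx=cv2.Rodrigues(np.array([ro,0,0]))[0]
o[2]=.0007
np.save('grasp2.npy',dict(R=s['tool_rot'],p=s['eef_pos'],o=o,G=Rz@Rx),allow_pickle=True);print(o,Rz@Rx)
open('h.py','a').write('''
def gauge():
    g=np.load('grasp2.npy',allow_pickle=True).item();s=status.read_state()
    D=s['tool_rot']@g['R'].T
    return s['eef_pos']+D@(g['o']-g['p']),D@g['G']
''')
E
python3 -m pendant '[[[-1,0,0,-0.006,0],[-1,0,0,-0.008,0],[-1,0,0,-0.008,0],[-1,0,0,-0.008,0]]]'; python3 -c "
from h import *
rep()"
```

```text
[ 0.40635537 -0.11482507  0.0007    ] [[ 0.97154912  0.23652292  0.01221543]
 [-0.23683815  0.970256    0.05010969]
 [ 0.         -0.05157711  0.99866902]]
time: 29.12
eef_pos: [0.4061, -0.1143, 0.0172]
tool_rot: [[-0.971, 0.238, -0.017], [0.238, 0.97, -0.044], [0.006, -0.047, -0.999]]
wrist_force: [-10.8, 3.6, 35.3]
width: 0.0255
plain x -295.3 y -3.7 z_plate -9.13 mm
taper x -60.3 y -4.1 z_plate -9.99 mm
gz [-0.0036 -0.0454  0.999 ] yaw -13.79 F along/side/up -11.36 0.96 35.3 T [0.56 1.76 0.08] t 29.125 w 0.025516015963068007 j [ -6.3  19.2  20.7 121.3  -6.1  41.2  94.2]
```

Pressing down levels the roll (0.053 to 0.047). I repeat that gently.

```bash
python3 -m pendant '[[[-1,0,0,-0.006,0],[-1,0,0,-0.006,0],[-1,0,0,-0.006,0],[-1,0,0,-0.006,0],[-1,0,0,-0.006,0],[-1,0,0,-0.006,0],[-1,0,0,-0.006,0],[-1,0,0,-0.006,0]]]'; python3 -c "
from h import *
rep()"
```

```text
time: 30.12
eef_pos: [0.406, -0.1145, 0.0172]
tool_rot: [[-0.971, 0.238, -0.016], [0.238, 0.971, -0.033], [0.008, -0.036, -0.999]]
wrist_force: [-8.8, 2.4, 27.3]
width: 0.0249
plain x -295.4 y -3.7 z_plate -8.99 mm
taper x -60.4 y -4.1 z_plate -10.23 mm
gz [-0.0053 -0.0347  0.9994] yaw -13.8 F along/side/up -9.08 0.25 27.28 T [0.44 1.22 0.18] t 30.125 w 0.024910069438382778 j [ -5.5  19.2  20.4 121.2  -6.9  41.3  95.3]
```

```bash
python3 -m pendant '[[[-1,0,0,-0.006,0],[-1,0,0,-0.006,0],[-1,0,0,-0.006,0],[-1,0,0,-0.006,0],[-1,0,0,-0.006,0],[-1,0,0,-0.006,0],[-1,0,0,-0.006,0],[-1,0,0,-0.006,0],[-1,0,0,-0.006,0],[-1,0,0,-0.006,0],[-1,0,0,-0.006,0],[-1,0,0,-0.006,0]]]' >/dev/null; python3 -c "
from h import *
rep()"
```

```text
plain x -295.4 y -3.7 z_plate -8.99 mm
taper x -60.4 y -4.1 z_plate -10.56 mm
gz [-0.0067 -0.0181  0.9998] yaw -13.8 F along/side/up -9.56 -0.1 25.99 T [0.49 1.07 0.11] t 31.625 w 0.024758338535299997 j [ -4.3  19.2  20.  121.1  -8.1  41.5  97. ]
```

```bash
python3 -m pendant '[[[-1,0,0,-0.006,0],[-1,0,0,-0.006,0],[-1,0,0,-0.006,0],[-1,0,0,-0.006,0],[-1,0,0,-0.006,0],[-1,0,0,-0.006,0],[-1,0,0,-0.006,0],[-1,0,0,-0.006,0]]]' >/dev/null; python3 -c "
from h import *
rep()"
```

```text
plain x -295.4 y -3.7 z_plate -9.04 mm
taper x -60.4 y -4.1 z_plate -10.68 mm
gz [-0.0069 -0.0066  1.    ] yaw -13.79 F along/side/up -9.03 -0.59 27.34 T [0.44 1.1  0.19] t 32.625 w 0.025233063715433737 j [ -3.4  19.2  19.7 121.1  -8.9  41.6  98.2]
```

The gauge is now level in the gripper (0.007 rad). I release the pressure, reset the reference to flat on the table, and lift.

```bash
python3 -m pendant '[[[-1,0,0,0.001,0],[-1,0,0,0,0],[-1,0,0,0,0]]]' ; python3 - <<'E'
from h import *
o,R=gauge();s=status.read_state();y=np.radians(yawd(R));o[2]=0
np.save('grasp2.npy',dict(R=s['tool_rot'],p=s['eef_pos'],o=o,G=cv2.Rodrigues(np.array([0,0,y]))[0]),allow_pickle=True);rep()
E
python3 -m pendant '[[[-1,0,0,0.02,0],[-1,0,0,0.03,0],[-1,0,0,0.02,0],[-1,0.02,-0.005,0,0],[-1,0.03,-0.007,0,0],[-1,0.03,-0.007,0,0],[-1,0,0,0,0],[-1,0,0,0,0]]]'; python3 -c "
from h import *
rep()
cv2.imwrite('pics/w12.png',get_image('wrist')[:,:,::-1])"
```

```text
time: 33.0
eef_pos: [0.4056, -0.1148, 0.0175]
tool_rot: [[-0.971, 0.238, -0.01], [0.238, 0.971, -0.005], [0.009, -0.007, -1.0]]
wrist_force: [0.2, 0.7, 1.1]
width: 0.0249
plain x -295.6 y -3.6 z_plate -10.00 mm
taper x -60.6 y -4.1 z_plate -10.00 mm
gz [ 0. -0.  1.] yaw -13.8 F along/side/up -0.01 0.72 1.11 T [ 0.06 -0.16  0.06] t 33.0 w 0.024935668768433807 j [ -3.4  19.1  19.6 121.1  -8.9  41.6  98.2]
time: 34.0
eef_pos: [0.4397, -0.123, 0.0462]
tool_rot: [[-0.971, 0.238, -0.013], [0.238, 0.971, -0.005], [0.011, -0.008, -1.0]]
wrist_force: [0.1, -0.6, -2.7]
width: 0.0251
plain x -260.7 y -3.6 z_plate 18.96 mm
taper x -25.7 y -3.9 z_plate 18.46 mm
gz [-2.1e-03 -9.0e-04  1.0e+00] yaw -13.79 F along/side/up 0.22 -0.52 -2.7 T [ 0.03  0.04 -0.03] t 34.0 w 0.02509271333710648 j [ -3.5  19.7  20.2 114.6  -8.4  47.7  97.5]
```

```bash
python3 -m pendant '[[[-1,0.018,-0.0045,-0.015,0],[-1,0.012,-0.003,-0.015,0],[-1,0,0,-0.008,0],[-1,0,0,-0.004,0],[-1,0,0,0,0],[-1,0,0,0,0]]]'>/dev/null; python3 -c "
from h import *
rep()
cv2.imwrite('pics/sc12.png',get_image('scene')[205:315,245:390,::-1])"
```

```text
plain x -248.3 y -3.5 z_plate 0.96 mm
taper x -13.2 y -3.9 z_plate 0.31 mm
gz [-2.8e-03 -6.0e-04  1.0e+00] yaw -13.78 F along/side/up -0.14 0.61 -1.87 T [-0.03 -0.07  0.01] t 34.8 w 0.02503300099744976 j [ -2.7  22.7  19.6 113.6  -9.7  46.   98.6]
```

```bash
python3 -m pendant '[[[-1,0.012,-0.003,0.001,0],[-1,0.012,-0.003,0,0],[-1,0.012,-0.003,0,0],[-1,0.012,-0.003,0,0],[-1,0.012,-0.003,0,0],[-1,0.012,-0.003,0,0],[-1,0,0,0,0],[-1,0,0,0,0]]]'>/dev/null; python3 -c "
from h import *
rep()"
```

```text
plain x -216.2 y -3.7 z_plate 1.11 mm
taper x 18.8 y -4.1 z_plate 0.47 mm
gz [-2.8e-03 -8.0e-04  1.0e+00] yaw -13.78 F along/side/up -0.22 0.47 -2.37 T [0.03 0.03 0.  ] t 35.85 w 0.025417976833459616 j [ -1.9  25.7  19.3 108.7 -10.5  47.9  99. ]
```

Tip is 19 mm in and there is no contact yet. I go on in small steps, watching the force.

```bash
python3 -m pendant '[[[-1,0.01,-0.0025,0,0],[-1,0.01,-0.0025,0,0],[-1,0,0,0,0]]]'>/dev/null; python3 -c "
from h import *
rep()"
```

```text
plain x -207.6 y -3.7 z_plate 1.20 mm
taper x 27.4 y -4.1 z_plate 0.55 mm
gz [-2.7e-03 -7.0e-04  1.0e+00] yaw -13.78 F along/side/up -0.42 0.46 -1.87 T [0.03 0.02 0.03] t 36.225 w 0.025346228724502966 j [ -1.7  26.5  19.2 107.4 -10.7  48.5  99.1]
```

```bash
python3 -m pendant '[[[-1,0.01,-0.0025,0,0],[-1,0.01,-0.0025,0,0],[-1,0,0,0,0]]]'>/dev/null; python3 -c "
from h import *
rep()"
```

```text
plain x -198.7 y -3.8 z_plate 1.18 mm
taper x 36.3 y -4.1 z_plate 0.53 mm
gz [-2.8e-03 -7.0e-04  1.0e+00] yaw -13.78 F along/side/up -0.14 -0.6 -2.43 T [0.01 0.01 0.05] t 36.6 w 0.025349976199208132 j [ -1.4  27.4  19.1 106.  -10.9  49.1  99.2]
```

```bash
python3 -m pendant '[[[-1,0.01,-0.0025,0,0],[-1,0.01,-0.0025,0,0],[-1,0,0,0,0]]]'>/dev/null; python3 -c "
from h import *
rep()"
```

```text
plain x -193.1 y -3.8 z_plate 2.08 mm
taper x 41.9 y -4.2 z_plate -0.07 mm
gz [-0.0091  0.      1.    ] yaw -13.79 F along/side/up -0.27 -1.05 -0.66 T [ 0.01 -0.26  0.01] t 36.975 w 0.025303638223838996 j [ -1.2  28.1  19.1 104.7 -11.   50.   99.2]
```

```bash
python3 -m pendant '[[[-1,0.007,-0.0017,0,0],[-1,0.005,-0.0012,0,0],[-1,0,0,0,0]]]'>/dev/null; python3 -c "
from h import *
rep()"
```

```text
plain x -193.2 y -3.8 z_plate 3.88 mm
taper x 41.8 y -4.3 z_plate -0.74 mm
gz [-0.0197  0.0014  0.9998] yaw -13.82 F along/side/up -1.52 0.04 0.14 T [-0.03 -0.13  0.01] t 37.35 w 0.025237577184927557 j [ -1.1  28.5  19.1 104.1 -11.   50.9  99.3]
```

Contact: the tip stopped advancing at about 42 mm and the nose is being pitched down by 0.02 rad. I push on while pressing the handle down slightly to keep the blade flat.

```bash
python3 -m pendant '[[[-1,0.008,-0.002,-0.004,0],[-1,0.008,-0.002,-0.004,0],[-1,0.006,-0.0015,-0.003,0]]]'; python3 -c "
from h import *
rep()
for n in ('scene','wrist'): cv2.imwrite(f'pics/{n}13.png',get_image(n)[:,:,::-1])
i=cv2.imread('pics/scene13.png');cv2.imwrite('pics/s13z.png',cv2.resize(i[205:315,245:390],None,fx=5,fy=5,interpolation=cv2.INTER_CUBIC))
"
```

```text
time: 37.72
eef_pos: [0.5072, -0.1397, 0.0269]
tool_rot: [[-0.97, 0.239, -0.044], [0.239, 0.971, 0.008], [0.045, -0.003, -0.999]]
wrist_force: [-11.9, 3.8, 16.3]
width: 0.0252
plain x -191.6 y -3.7 z_plate 3.78 mm
taper x 43.2 y -4.2 z_plate -4.67 mm
gz [-0.036   0.0041  0.9993] yaw -13.84 F along/side/up -12.48 0.85 16.29 T [0.62 1.55 0.12] t 37.725 w 0.025152075497443797 j [ -0.7  29.4  18.9 102.9 -11.3  52.1  99.5]
```

View pics/s13z.png

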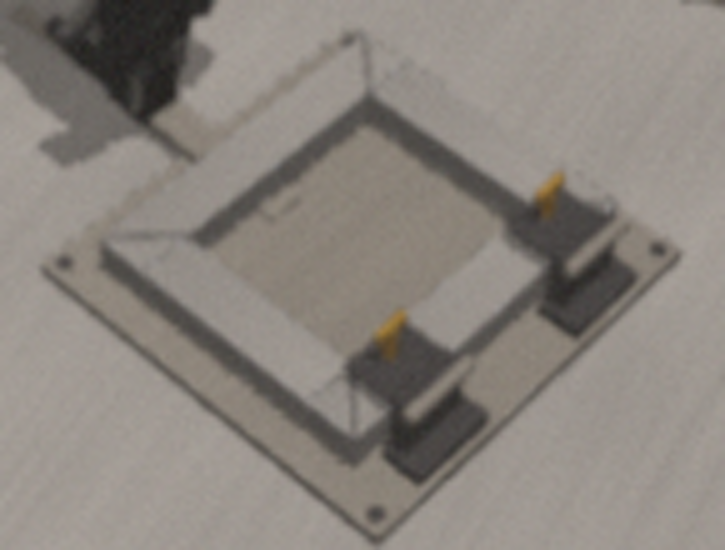

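View pics/wrist13.png

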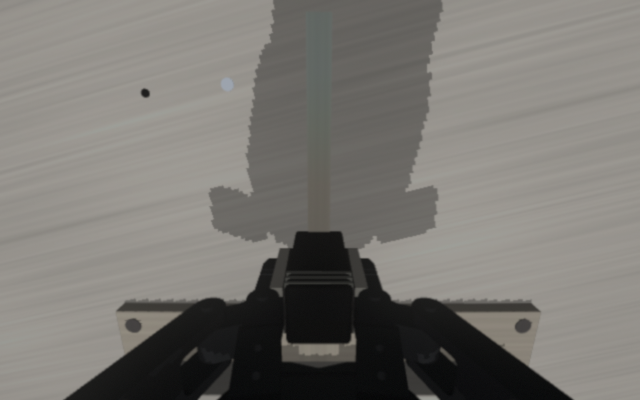

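The scene view shows the frame unlifted to the eye and the tip still hidden in the window except a small mark near (280,208 in the zoom). The gauge is seated on the plate: 16 N up, 12 N resisting. I ease the downward push and press forward.

```bash
python3 -m pendant '[[[-1,0.006,-0.0015,0.002,0],[-1,0.008,-0.002,0.001,0],[-1,0.008,-0.002,0,0]]]' >/dev/null; python3 -c "
from h import *
rep();print(status.read_state()['eef_pos'])
"
```

```text
plain x -191.5 y -3.5 z_plate 7.62 mm
taper x 43.2 y -4.2 z_plate -5.15 mm
gz [-0.0544  0.0062  0.9985] yaw -13.86 F along/side/up -10.84 -0.63 7.15 T [ 0.26  1.35 -0.06] t 38.2 w 0.02525816588024502 j [ -0.5  30.   18.9 101.7 -11.3  53.8  99.5]
[ 0.50758724 -0.13974852  0.02855672]
```

```bash
python3 -m pendant '[[[-1,0,0,0.002,0],[-1,0,0,0.001,0]]]' >/dev/null; python3 -c "
from h import *
rep();print(status.read_state()['eef_pos'])
cv2.imwrite('pics/w14.png',get_image('wrist')[:,:,::-1])
"
```

```text
plain x -191.4 y -3.4 z_plate 8.04 mm
taper x 43.2 y -4.1 z_plate -4.77 mm
gz [-0.0545  0.0061  0.9985] yaw -13.86 F along/side/up -0.05 0.04 -3.13 T [-0.05  0.12  0.  ] t 38.45 w 0.025306136425976754 j [ -0.5  30.   18.9 101.7 -11.3  53.9  99.4]
[ 0.5076528  -0.13965756  0.02895407]
```

View pics/w14.png

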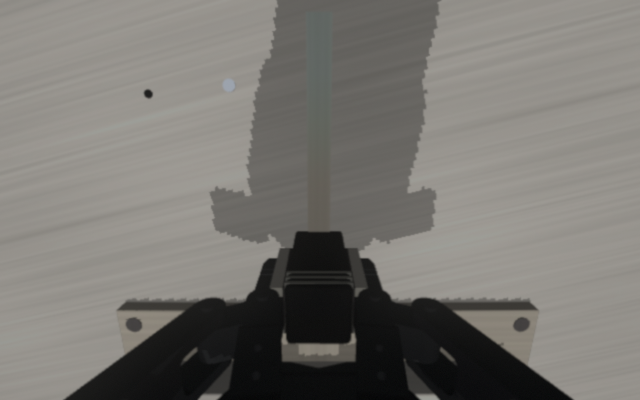

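```bash
python3 - <<'E'
import cv2,numpy as np
ims=[cv2.imread(f'pics/{n}.png')[0:60,290:350] for n in ('w12','wrist13','w14')]
cv2.imwrite('pics/cmp.png',np.hstack([cv2.resize(i,None,fx=4,fy=8,interpolation=cv2.INTER_CUBIC) for i in ims]))
ims=[cv2.imread(f'pics/{n}.png')[220:360,270:370] for n in ('w12','wrist13','w14')]
cv2.imwrite('pics/cmp2.png',np.hstack([cv2.resize(i,None,fx=2.6,fy=4,interpolation=cv2.INTER_CUBIC) for i in ims]))
E
```

```text
(no output)
```

View pics/cmp.png

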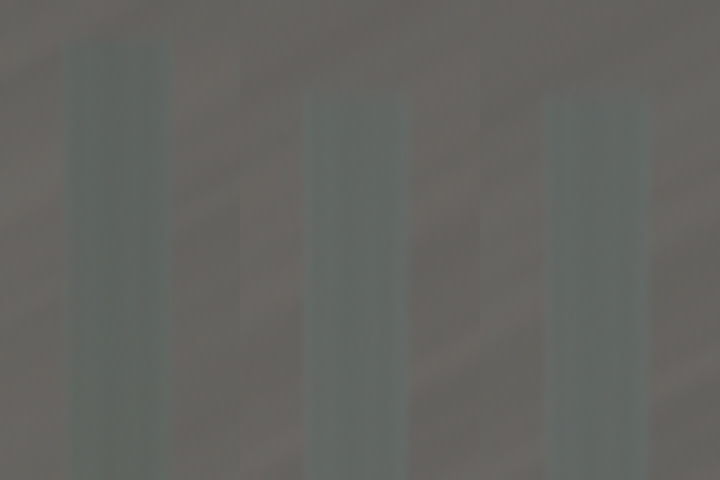

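View pics/cmp2.png

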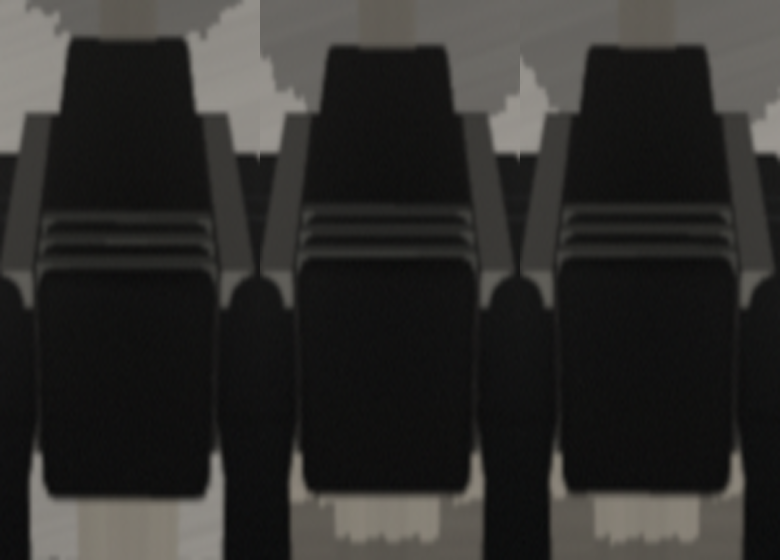

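The forces are now nearly gone. The wrist-picture comparison shows the gauge slipped about 0.04 rad in the pads, so its true pitch is only about 0.013 rad nose-down. The gap works out at about 6.3 mm and the frame is lifted a few tenths. I push one brief step further in.

```bash
python3 -m pendant '[[[-1,0.012,-0.003,0.001,0],[-1,0.012,-0.003,0,0]]]' 120 >/dev/null; python3 -c "
from h import *
rep();print(status.read_state()['eef_pos'])
cv2.imwrite('pics/w15.png',get_image('wrist')[:,:,::-1])
for k in range(6):
    get_image('wrist');print(status.read_state()['wrist_force'].round(2))
"
```

```text
plain x -190.5 y -3.4 z_plate 10.94 mm
taper x 43.9 y -4.1 z_plate -6.52 mm
gz [-0.0743  0.0077  0.9972] yaw -13.88 F along/side/up -16.87 0.87 16.49 T [0.5  1.83 0.06] t 38.75 w 0.024533963601135297 j [ -0.3  30.8  18.9 100.4 -11.3  55.6  99.5]
[ 0.508739   -0.13995816  0.02946953]
[-13.88   4.11  13.45]
[-13.89   4.36  11.7 ]
[-13.87   4.01  12.49]
[-12.9    4.35  12.19]
[-13.75   3.14  12.1 ]
[-14.15   4.6   11.79]
```

```bash
python3 -m pendant '[[[-1,0,0,0.002,0],[-1,0,0,0.001,0]]]' >/dev/null; python3 -c "
from h import *
rep();print(status.read_state()['eef_pos'])
F=[];T=[]
for k in range(10):
    i=get_image('wrist');s=status.read_state();F.append(s['wrist_force']);T.append(s['torque'])
cv2.imwrite('pics/w16.png',i[:,:,::-1])
F=np.array(F);print(F.mean(0),F.std(0),np.mean(T,0),'along',(F@U).mean())
"; python3 - <<'E'
import cv2,numpy as np
ims=[cv2.imread(f'pics/{n}.png')[0:60,290:350] for n in ('w14','w15','w16')]
cv2.imwrite('pics/cmp3.png',np.hstack([cv2.resize(i,None,fx=4,fy=8,interpolation=cv2.INTER_CUBIC) for i in ims]))
E
```

```text
plain x -189.9 y -3.4 z_plate 12.40 mm
taper x 44.5 y -4.1 z_plate -4.56 mm
gz [-0.0721  0.0078  0.9974] yaw -13.88 F along/side/up 0.62 -1.39 -5.57 T [-0.    0.03 -0.03] t 39.35 w 0.025249548345428988 j [ -0.3  30.6  18.9 100.3 -11.3  55.7  99.5]
[ 0.50928232 -0.1401142   0.03118158]
[-0.46290654  0.34999874 -4.01276111] [0.63559539 0.40588428 0.93308252] [-0.02746643  0.00821708  0.00866285] along -0.5326396926852038
```

View pics/cmp3.png

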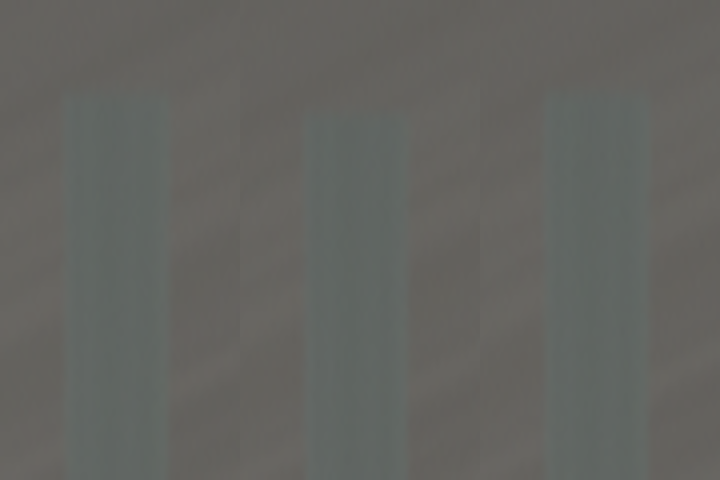

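Several readings agree. With the load relieved, the grip carries 1.8 N extra downward, so the bar presses at about 4.7 N and the frame is lifted roughly 1.1 mm. The gauge is pitched 0.03 rad. I lower the handle about 1 mm for margin.

```bash
python3 -m pendant '[[[-1,0,0,-0.002,0],[-1,0,0,0,0],[-1,0,0,0,0],[-1,0,0,0,0]]]' >/dev/null; python3 -c "
from h import *
rep();print(status.read_state()['eef_pos'])
F=[];T=[];P=[]
for k in range(16):
    i=get_image('wrist');s=status.read_state();F.append(s['wrist_force']);T.append(s['torque']);P.append(s['eef_pos'])
cv2.imwrite('pics/w17.png',i[:,:,::-1])
F=np.array(F);print(F.mean(0),F.std(0),np.mean(T,0),'along',(F@U).mean(),P[-1]-P[0])
rep()
"
```

```text
plain x -189.9 y -3.4 z_plate 12.20 mm
taper x 44.4 y -4.2 z_plate -4.74 mm
gz [-0.0721  0.0081  0.9974] yaw -13.88 F along/side/up -0.96 0.09 -3.4 T [-0.05  0.04 -0.03] t 40.35 w 0.024932206603868322 j [ -0.3  30.6  18.9 100.3 -11.3  55.7  99.5]
[ 0.50923905 -0.14011577  0.0309936 ]
[-1.1089172   0.07826311 -2.99027777] [0.37085286 0.52986603 0.36670076] [0.0172664  0.07243921 0.01523263] along -1.0959566542448855 [-6.18515668e-06 -2.93222457e-05  2.61517569e-05]
plain x -190.0 y -3.4 z_plate 12.22 mm
taper x 44.4 y -4.1 z_plate -4.74 mm
gz [-0.0722  0.0081  0.9974] yaw -13.88 F along/side/up -0.86 0.17 -2.84 T [-0.05  0.05 -0.01] t 41.15 w 0.024916633474282898 j [ -0.3  30.6  18.9 100.3 -11.3  55.7  99.5]
```

Final hold: tip about 44 mm in, straight within 0.1°, pitch about 0.03 rad. The bar load is clearly present and the arm is steady to 0.03 mm over 0.8 s. I hand it in.

```bash
python3 -c "
from h import *
r.job_done();rep()"
```

```text
the job is handed in; nothing more can be done
the job is handed in; nothing more can be done
```

The gauge check is done and handed in at about 41 s of the 72 s allowed; no verdict was reported.

**Plain blade:** I slid it under the front bar until its tip was about 48 mm past the bar's front edge. Two cameras and the arm pose agreed on that, and the contact force was only 1–2 N. I then drew it out to about 45 mm in front of the bar.

**Turn and regrip:** I turned the gauge end for end. It had picked up about 0.06 rad of tilt in the gripper, so I set it flat on the table, regripped it and pressed it level before going back in.

**Tapered blade:** I slid it in until it wedged between plate and bar.

| Last check | Measured or estimated | Limit |
|---|---|---|
| Tip depth past the bar's front edge | about 44 mm | 20–95 mm |
| Sideways offset from the bar's middle | about 4 mm | 60 mm |
| Straightness | within 0.1° | 0.2 rad |
| Handle height above the table | about 13 mm | over 5 mm |
| Force of the bar on the gauge | roughly 3.5–5 N | over 1 N |
| Frame lift | roughly 0.5–1.3 mm | under 2 mm |

The arm was still, moving 0.03 mm over the last 0.8 s, and the gripper was set to 120 N.

**What disagreed or stayed uncertain:**
- **Tilt:** the tool showed 0.07 rad of pitch, but the wrist pictures and the handle height put the gauge itself at about 0.03 rad nose-down, because it slipped a little in the pads. Both are within the 0.12 limit.
- **Bar force and frame lift:** both are inferred from the wrist force and the geometry, not measured directly. The two methods differ by nearly a millimetre of lift.
- **Bystanders:** I did not check them again with a final picture; I did not see or feel the arm touch any of them.

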